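# Transfer spun samples to the tray in reverse order

### The arm

A 6-joint arm with a two-finger parallel gripper is mounted at the origin on the work surface. World frame = base frame: x ahead of the robot, y to its left, z up, the work surface at z = 0. Lengths are in mm, angles in rad, forces in N, time in s.
With the tool pointing down it reaches from about 350 to 925 mm from the base axis. Payload 6.4 kg.
Tool frame: the origin (TCP) lies at the very end of the fingers, on their centre line; the grasp point (between the pads) lies 19 mm behind it; z points along the fingers, x is the direction in which the jaws open and shut, and the axes are right-handed (so a half turn about z gives the same grasp; the last joint's range is limited). The gripper opens to 85 mm and grips with 20 to 120 N. Pads are 22 mm wide; open, the fingers measure 114 mm over their backs; the gripper's body (76 mm by 85 mm) begins 54 mm behind the grasp point. The pads swing forward as they close: fully open they stand 13 mm farther back than shut.
Start: joints at [1.023, 0.245, 1.558, -0, 1.339, -0.174], TCP at [237.349, 605.128, 231.29] pointing down, gripper open.
Joint ranges: [-3.13, 3.13], [-1.02, 2.26], [0.13, 2.54], [-0.95, 4.09], [0.21, 2.88], [-2.74, 2.74]. Speed limits (rad/s): [2.57, 2.57, 3.14, 3.14, 3.14, 3.14].

### API

Orientations are given as a unit quaternion [x, y, z, w].
In Python, from workcell import ctrl gives the robot as it stands. The module is installed in compiled form; this text tells all that it offers.
- The arm moves only by the shell command python3 -m inch 'ROWS' [OPENING]. ROWS is JSON, a list of rows, each a list of 4 numbers: the shift along the tool's x, y, z in cm, then the turn about the tool's z in degrees. In form: [[dx, dy, dz, twist], ...]. A call has 1 to 8 rows; each row shifts and turns the commanded pose from where the row before left it, along the tool's axes as they then stand; what a row does not reach is not made up. A row lasts 1/12 s, in which the tool goes at most 41.7 mm and 7.16 degrees, less where a joint would pass 70% of its speed; a pose out of reach is approached as far as the arm can. A call with a gripper value outside its range is refused whole. OPENING is the closure in counts, from 0 (fully open) to 255 (shut), set as the call begins (- or left out, the last holds). The fingers move at their own pace and stop on an object; the grip force is fixed at half the most. Time passes only in rows, so rows that do not move let the fingers close. It gives the time, the measured TCP pose, the force and the opening at its end, in the units of the state.
- ctrl.observe(): the state, without advancing time (a new reading comes with each control period).
- ctrl.get_image(name): name is "scene" or "top" or "wrist"; returns the picture (400x640x3 uint8, red, green, blue); there is no depth.
- ctrl.camera_params(name): a dict with "mtx" (3x3 intrinsics, pixels), "pose" (4x4, takes a point from camera to world coordinates); the wrist camera has in their place "T_tool_cam" (4x4, takes a point from camera to tool coordinates, whose origin is the TCP and whose axes are the tool frame's). Camera axes: x right, y down, z forward; pixel columns grow to the right and rows downward; lengths in mm; the calibration is good to about 2 mm. A picture is of the moment at which its call begins: read the wrist's pose just before it. camera_params takes no time and is no camera call.
- ctrl.job_done(): hands the job in, once; it reports no verdict.
The state is a dict: "t": time; "q": joint angles; "dq": joint speeds; "effort": joint torques, N m; "eef_pos": TCP position; "tcp_rot": TCP orientation; "ft_force": force on the tool from outside, world axes, zero at the start; "wrist_torque": the same for the moment, N m; "opening": finger opening in mm.
Only numpy, scipy, OpenCV 4.12 (cv2) and the standard library are available. Lean on these libraries where they do the work, as an engineer would, in place of code of your own. Each camera call takes 0.05 s, during which the arm holds its last target. There are 200 camera calls.

### The job

Move the four capped samples from the carrier to the empty tray, one per compartment, in reverse order: the sample nearest the carrier's post goes into the compartment farthest from the tray's post, and so on along the row, until the one farthest from the carrier's post is next to the tray's post. They have just been spun, so keep them upright on the way, and leave each standing flat on the floor of its compartment.

Things in the scene. Friction and masses are not known exactly. Their poses are not given: they have to be found in the camera images.
- tall: Tall slim sample bottle: round body diameter 32 mm, 68 mm high, then a cap of diameter 29 mm; 86 mm high in all. White plastic with a grey cap. Origin: centre of its underside; z up along its axis. About 70 g.
- wide: Wide low sample jar: round body diameter 44 mm, 48 mm high, then a cap of diameter 41 mm; 62 mm high in all. White plastic with a grey cap. Origin: centre of its underside; z up along its axis. About 100 g.
- square: Square sample bottle: body 36 x 36 mm, 54 mm high, then a round cap of diameter 26 mm; 70 mm high in all. White plastic with a grey cap. Origin: centre of its underside; z up along its axis. Its x and y are square to its sides, which start within 0.05 rad of the carrier's. About 90 g.
- necked: Bottle with shoulders and a narrow neck: round body diameter 40 mm up to 48 mm, tapering to a neck, with a small cap of diameter 22 mm; 78 mm high in all. White plastic with a grey cap. Origin: centre of its underside; z up along its axis. About 90 g.
- insert_tall: Black square insert 62 x 62 x 14 mm fixed on the carrier, with a round hole of 36 mm, 10 mm deep, in which the tall slim bottle stands at the start (floor of the hole 4 mm above the insert's underside). Origin: centre of its underside; z up. It stays on the carrier and so shows where its sample began.
- insert_wide: Black square insert 62 x 62 x 14 mm fixed on the carrier, with a round hole of 48 mm, 10 mm deep, in which the wide low jar stands at the start (floor of the hole 4 mm above the insert's underside). Origin: centre of its underside; z up. It stays on the carrier and so shows where its sample began.
- insert_square: Black square insert 62 x 62 x 14 mm fixed on the carrier, with a square hole of 40 mm, 10 mm deep, in which the square bottle stands at the start (floor of the hole 4 mm above the insert's underside). Origin: centre of its underside; z up. It stays on the carrier and so shows where its sample began.
- insert_necked: Black square insert 62 x 62 x 14 mm fixed on the carrier, with a round hole of 44 mm, 10 mm deep, in which the necked bottle stands at the start (floor of the hole 4 mm above the insert's underside). Origin: centre of its underside; z up. It stays on the carrier and so shows where its sample began.
- carrier: Full rack: fixed aluminium plate 80 (x) x 318 (y) x 12 mm. The black inserts stand on it in a row along y, centres at y = +99, +33, -33, -99 mm; so the samples' undersides are 16 mm and the insert tops 26 mm above the bench. A steel post with black ball, 54 mm high, at its +y end (y = +157 mm). Origin: on the bench under the row's middle; z up; turned at most 0.35 rad, +y to the robot's left.
- tray: Empty rack beside it: fixed white tray, four compartments in a row along y, 61 x 61 mm inside, centres at x = 0, y = +99, +33, -33, -99 mm; floor 5 mm above the bench, walls 5 mm thick, tops 16 mm above the bench. A post with black ball, 58 mm high, at its +y end (y = +157 mm). Origin: on the bench under the row's middle; z up; turned at most 0.35 rad, +y to the robot's left.
Not all that is in view belongs to the job. Leave any yellow look-alike of the square alone. What is shaped like the necked but red is not meant.

How it is judged:
By the outcome, as a careful person would: the job done as asked, in the order asked, and still so for the second after the job is handed in, with the robot touching nothing.
It also fails if it takes over 115 s, if anything falls off the work surface, if the arm or the gripper's body presses on something with over 40 N, if the wrist force passes 120 N, or if a joint passes its speed limit or range.

## Working session

There is one attempt and no reset: what is moved stays moved. The work goes in short steps, Python scripts to look and compute and a shell command to move; the robot and the scene stay as the last step left them, time stands still between calls to the robot, and variables do not carry over. Pictures are saved under pics/ and viewed, about 12 in all and at most 16, crops included, and the job is handed in when it is done.

```bash
mkdir -p pics
python3 - <<'E'
from workcell import ctrl
import cv2,numpy as np
for n in("scene","top"):
    im=ctrl.get_image(n); cv2.imwrite(f"pics/{n}0.png",im[:,:,::-1])
    p=ctrl.camera_params(n); print(n,np.round(p["mtx"],1).tolist(),np.round(p["pose"],3).tolist())
print(np.round(ctrl.camera_params("wrist")["T_tool_cam"],3).tolist(),np.round(ctrl.camera_params("wrist")["mtx"],1).tolist())
print(ctrl.observe())
E
```

```text
scene [[417.0, 0.0, 319.4], [0.0, 417.0, 192.9], [0.0, 0.0, 1.0]] [[0.763, 0.53, -0.37, 965.734], [0.646, -0.621, 0.445, -491.163], [0.006, -0.578, -0.816, 900.409], [0.0, 0.0, 0.0, 1.0]]
top [[467.0, 0.0, 319.6], [0.0, 467.0, 198.6], [0.0, 0.0, 1.0]] [[0.006, -0.99, 0.144, 419.725], [-1.0, -0.008, -0.011, 7.2], [0.012, -0.144, -0.99, 1117.047], [0.0, 0.0, 0.0, 1.0]]
[[1.0, 0.0, -0.0, 0.192], [-0.0, 0.963, 0.269, -68.979], [0.0, -0.269, 0.963, -143.291], [0.0, 0.0, 0.0, 1.0]] [[344.7, 0.0, 323.7], [0.0, 344.7, 195.6], [0.0, 0.0, 1.0]]
{'t': 0.1, 'q': array([ 1.02291288e+00,  2.45731317e-01,  1.55889880e+00,  6.26240701e-06,
        1.33870983e+00, -1.74110125e-01]), 'dq': array([-0.0010517 , -0.00166902, -0.00211326,  0.00029271,  0.0013777 ,
        0.00114963]), 'effort': array([-9.68543427e-04, -4.30673432e+01, -3.27127433e+01, -1.47535288e-04,
        2.81351808e-03,  1.13024992e-06]), 'eef_pos': array([237.06717312, 604.68427379, 230.2951867 ]), 'tcp_rot': array([ 8.26175262e-01,  5.63412525e-01, -7.97398055e-04,  3.56970753e-04]), 'ft_force': array([ 0.08825851, -0.46623263, -0.2647115 ]), 'wrist_torque': array([-0.03537679, -0.02362362, -0.03014564]), 'opening': 85.21128673629408}
```

View pics/top0.png

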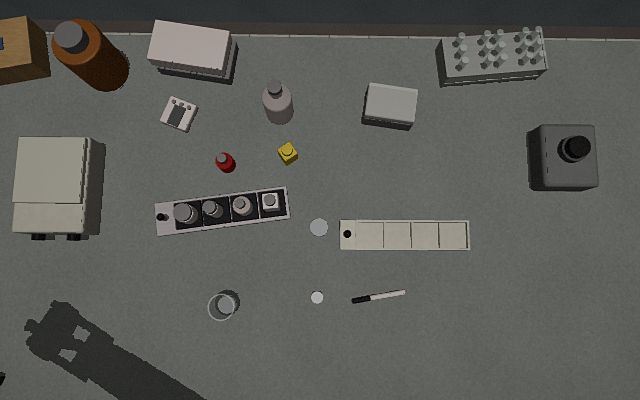

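View pics/scene0.png

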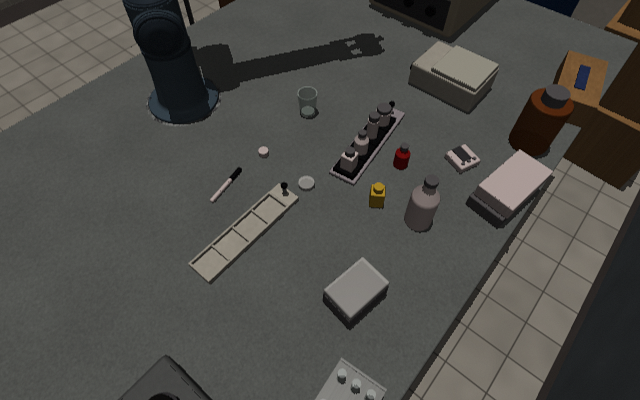

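The top view shows the carrier at (157–289, 187–235) with its post at the left (162,217). The tray is at (340–470, 220–250) with its post at (347,234). The look-alikes, red at (225,162) and yellow at (288,153), stand apart from both. I'll enlarge to identify the samples and measure.

```bash
cat > h.py <<'E'
import numpy as np,cv2
from workcell import ctrl
from scipy.spatial.transform import Rotation as R
def cam(n):
    p=ctrl.camera_params(n)
    if n!="wrist": return p["mtx"],np.array(p["pose"])
    s=ctrl.observe(); T=np.eye(4); T[:3,:3]=R.from_quat(s["tcp_rot"]).as_matrix(); T[:3,3]=s["eef_pos"]
    return p["mtx"],T@p["T_tool_cam"]
def w(K,P,uv,z):
    uv=np.atleast_2d(uv).astype(float); d=np.c_[uv,np.ones(len(uv))]@np.linalg.inv(K).T@P[:3,:3].T
    return P[:3,3]+d*((z-P[2,3])/d[:,2])[:,None]
def px(K,P,X):
    X=np.atleast_2d(X); c=(X-P[:3,3])@P[:3,:3]; u=c@np.array(K).T; return u[:,:2]/u[:,2:]
E
python3 - <<'E'
import cv2,numpy as np
from h import *
im=cv2.imread("pics/top0.png"); c=im[175:260,150:310]; d=im[205:265,330:480]
a=cv2.resize(c,None,fx=5,fy=5,interpolation=cv2.INTER_CUBIC); cv2.imwrite("pics/c1.png",cv2.convertScaleAbs(a,alpha=1.3))
K,P=cam("top")
# tray
g=cv2.cvtColor(im,cv2.COLOR_BGR2GRAY); m=np.zeros_like(g); m[205:265,334:480]=(g[205:265,334:480]>110)
ct=max(cv2.findContours(m,cv2.RETR_EXTERNAL,cv2.CHAIN_APPROX_NONE)[0],key=cv2.contourArea)
b=cv2.boxPoints(cv2.minAreaRect(ct)); print(b); W=w(K,P,b,10); print(W.round(1),W.mean(0), np.linalg.norm(W-np.roll(W,1,0),axis=1))
E
```

```text
[[339.7021  249.19084]
 [340.0133  218.69402]
 [470.29572 220.02342]
 [469.9845  250.52025]]
[[ 460.5  -53.6   10. ]
 [ 532.8  -54.3   10. ]
 [ 531.9 -365.8   10. ]
 [ 459.5 -362.1   10. ]] [ 496.1838622  -208.93916201   10.        ] [308.54431057  72.2797543  311.47162549  72.57971411]
```

View pics/c1.png

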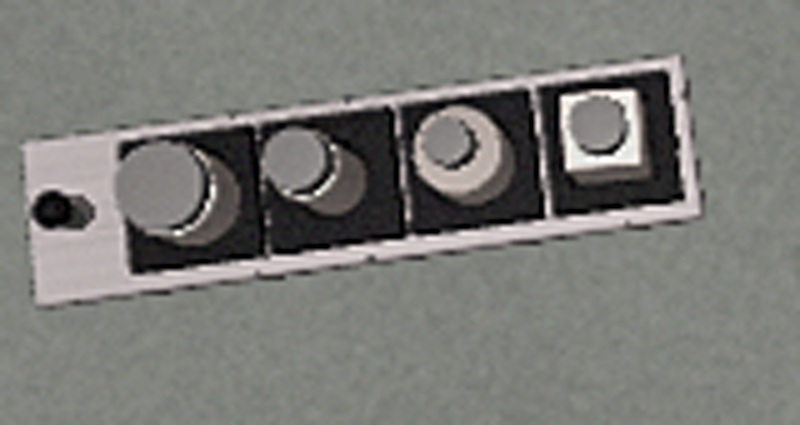

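The order from the post is wide, tall, necked, square, and all four fit their described shapes. In the tray, counting from the post, that must become square, necked, tall, wide.

```bash
cat >> h.py <<'E'
def toward(xy,z,ang):
    s=ctrl.observe(); M=R.from_quat(s["tcp_rot"]).as_matrix(); a=np.degrees(np.arctan2(M[1,0],M[0,0]))
    tw=(a-ang+90)%180-90
    d=M.T@(np.array([*xy,z])-s["eef_pos"]); print("to",np.round([*xy,z],1),"tool shift cm",np.round(d/10,2),"twist",round(tw,1),"ang",round(a,1),"tilt",np.round(M[:,2],4)[:2])
E
python3 - <<'E'
from h import *
K,P=cam("top")
f=lambda q:(np.array(q,float)+.5)/5-.5+[150,175]
wi=w(K,P,f([(118,143),(255,127),(267,258),(132,272)]),26); sq=w(K,P,f([(541,87),(670,72),(685,202),(557,217)]),26)
for c in(wi,sq): print(c.mean(0).round(1),np.linalg.norm(c-np.roll(c,1,0),axis=1).round(1))
a,b=wi.mean(0),sq.mean(0); d=a-b; print(np.linalg.norm(d),"yaw",np.degrees(np.arctan2(-d[0],d[1])),"ctr",(a+b)/2)
yaw=np.degrees(np.arctan2(-d[0],d[1])); toward(((a+b)/2)[:2],250,yaw)
print(w(K,P,f([(52,210)]),54-3))
E
```

```text
[538.2 302.2  26. ] [61.3 64.3 62.2 62.8]
[566.  106.2  26. ] [62.3 61.2 62.3 60.3]
197.94297617697435 yaw 8.065441351304548 ctr [552.13536078 204.20726664  26.        ]
to [552.1 204.2 250. ] tool shift cm [-25.78  43.95  -1.94] twist 60.5 ang 68.6 tilt [-0.0009 -0.0015]
[[530.3304692  359.43189624  51.        ]]
```

```bash
python3 -m inch '[[0,0,0,6.7],[0,0,0,6.7],[0,0,0,6.7],[0,0,0,6.7],[0,0,0,6.7],[0,0,0,6.7],[0,0,0,6.7],[0,0,0,6.8]]'; python3 -m inch '[[0,0,0,6.8],[2,3.5,-0.2,0],[2,3.5,-0.2,0],[2,3.5,-0.2,0],[2,3.5,-0.2,0],[2,3.5,-0.2,0],[2,3.5,-0.2,0],[2,3.5,-0.2,0]]';  python3 -m inch '[[2,3.5,-0.2,0],[2,3.5,-0.2,0],[2,3.5,-0.2,0],[2,3.5,0,0],[2,3.5,0,0],[0,0,0,0],[0,0,0,0]]'
python3 - <<'E'
from h import *
toward((552.1,204.2),250,8.07)
K,P=cam("wrist"); im=ctrl.get_image("wrist")[:,:,::-1].copy(); cv2.imwrite("pics/w1.png",im)
E
```

```text
t: 0.77
eef_pos: [237.2, 604.8, 230.6]
tcp_rot: [0.992, 0.127, -0.0, 0.0]
ft_force: [-0.3, -0.4, 0.4]
opening: 85.6
t: 1.43
eef_pos: [411.0, 380.4, 245.0]
tcp_rot: [0.998, 0.071, -0.0, 0.0]
ft_force: [0.2, -0.7, -0.8]
opening: 85.2
t: 2.02
eef_pos: [534.8, 221.3, 250.7]
tcp_rot: [0.998, 0.069, -0.001, -0.0]
ft_force: [-0.4, -0.2, -0.2]
opening: 85.7
to [552.1 204.2 250. ] tool shift cm [1.48 1.93 0.07] twist -0.2 ang 7.9 tilt [-0.0012 -0.    ]
```

View pics/w1.png

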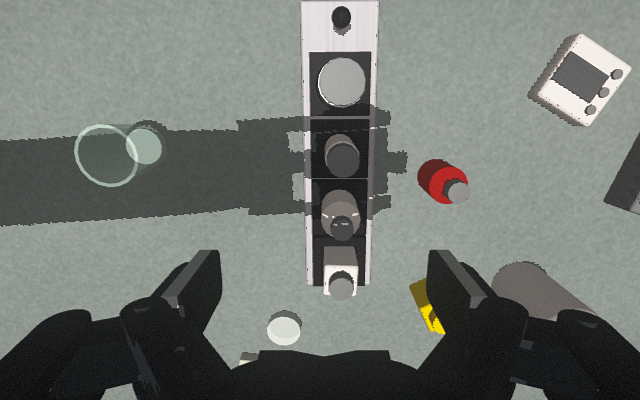

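The wrist view shows the wide cap at (341,82), tall at (342,160), necked at (341,228) and square at (341,286). The red bottle at (445,183) and the yellow one at (430,305) stand apart. I'll compare the wrist and top estimates.

Run:
```python
from h import *
K,P=cam("top"); f=lambda q:(np.array(q,float)+.5)/5-.5+[150,175]
K2,P2=cam("wrist"); nom=np.array([552.1,204.2]); th=np.radians(8.07); ex=np.array([np.cos(th),np.sin(th)]); ey=np.array([-np.sin(th),np.cos(th)])
for n,c,q,z,y in(("wide",(160,187),(341,82),78,99),("tall",(296,160),(343,160),102,33),("neck",(447,140),(341,228),94,-33),("sq",(598,125),(341,286),86,-99)):
    for k in(w(K,P,f([c]),z)[0],w(K2,P2,[q],z)[0]): print(n,k.round(1),"local",round((k[:2]-nom)@ex,1),round((k[:2]-nom)@ey-y,1))
c=w(K2,P2,[(309,52),(371,52),(373,117),(309,117)],26); print("insert wide",c.mean(0).round(1),np.linalg.norm(c-np.roll(c,1,0),axis=1).round(1), ((c.mean(0)[:2]-nom)@ex).round(1),((c.mean(0)[:2]-nom)@ey-99).round(1))
```

```text
wide [538.2 303.1  78. ] local 0.1 0.9
wide [536.2 306.9  78. ] local -1.3 4.9
tall [547.8 237.6 102. ] local 0.4 0.7
tall [546.7 243.2 102. ] local 0.1 6.4
neck [558.2 173.4  94. ] local 1.7 1.6
neck [555.3 178.7  94. ] local -0.4 7.3
sq [566.6 107.7  86. ] local 0.8 1.5
sq [565.6 114.6  86. ] local 0.7 8.4
insert wide [538.2 306.4  26. ] [63.  61.6 63.1 66.7] 0.6 4.1
```

Run:
```python
from h import *
toward((547.2,238.5),160,8.07)
```

```text
to [547.2 238.5 160. ] tool shift cm [ 1.55 -1.4   9.07] twist -0.1 ang 8.0 tilt [-0.0013  0.0001]
```

```bash
python3 -m inch '[[0.8,-0.7,3,0],[0.75,-0.7,3,0],[0,0,3,0],[0,0,0,0],[0,0,0,0],[0,0,0,0]]'
cat > ov.py <<'E'
from h import *
import sys
s0=ctrl.observe(); K,P=cam("wrist"); im=ctrl.get_image("wrist")[:,:,::-1].copy(); s1=ctrl.observe(); print("pose drift",s1["eef_pos"]-s0["eef_pos"])
cv2.imwrite("pics/"+sys.argv[1]+"_raw.png",im)
nom=np.array([552.1,204.2]); th=np.radians(8.07); Rz=np.array([[np.cos(th),-np.sin(th)],[np.sin(th),np.cos(th)]])
def poly(L,z,col,c=nom,A=Rz):
    L=np.array(L,float); X=np.c_[L@A.T+c,np.full(len(L),z)]; cv2.polylines(im,[np.round(px(K,P,X)*8).astype(int)],True,col,1,cv2.LINE_AA,3)
t=np.linspace(0,2*np.pi,60)[:-1]; C=np.c_[np.cos(t),np.sin(t)]
for y,r,z in((99,20.5,78),(33,14.5,102),(-33,11,94),(-99,13,86)):
    poly(C*r+[0,y],z,(0,255,0)); poly([(31,y+31),(-31,y+31),(-31,y-31),(31,y-31)],26,(0,0,255))
cv2.imwrite("pics/"+sys.argv[1]+".png",im); toward((547.2,238.5),160,8.07)
E
python3 ov.py w2
```

```text
t: 2.57
eef_pos: [547.7, 240.0, 163.1]
tcp_rot: [0.997, 0.071, 0.001, -0.0]
ft_force: [0.0, 0.2, 0.1]
opening: 85.5
pose drift [ 0.62859249 -0.10094597  0.82313939]
to [547.2 238.5 160. ] tool shift cm [-0.13  0.13  0.39] twist 0.1 ang 8.1 tilt [0.0037 0.0009]
```

View pics/w2.png

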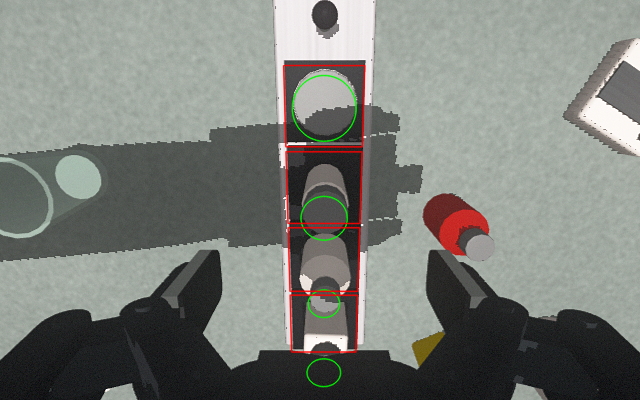

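Run:
```python
import cv2,numpy as np
im=cv2.imread("pics/w2.png")[50:390,260:390]; im=cv2.resize(im,None,fx=2,fy=1.75*1,interpolation=cv2.INTER_CUBIC)
r=cv2.resize(cv2.imread("pics/w2_raw.png")[150:390,270:380],None,fx=2.5,fy=2.5,interpolation=cv2.INTER_CUBIC)
r=(255*(r/255.)**0.5).astype(np.uint8); l=cv2.resize(cv2.imread("pics/w2.png")[150:390,270:380],None,fx=2.5,fy=2.5,interpolation=cv2.INTER_CUBIC); l=(255*(l/255.)**0.5).astype(np.uint8)
cv2.imwrite("pics/c2.png",np.hstack([r,l]))
```

```text
(no output)
```

View pics/c2.png

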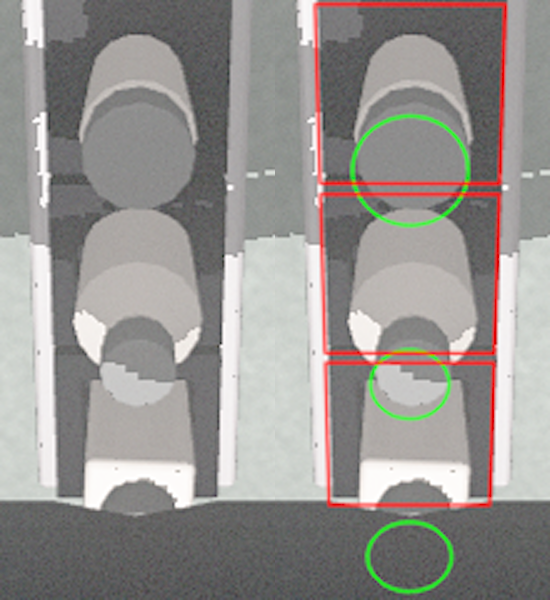

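The zoom shows the caps and inserts about 3 mm nearer the post than the top-view model, with the lateral fit exact. I'll split the difference (+2 mm along the row) and grasp the tall one.

```bash
python3 -m inch '[[-0.1,0.1,3,0],[0,0,3,0],[0,0,3,0],[0,0,3.2,0],[0,0,0,0],[0,0,0,0],[0,0,0,0]]'; python3 -c "
from h import *
toward((547.2,238.9),42,8.07)"
```

```text
t: 3.2
eef_pos: [548.8, 238.5, 42.5]
tcp_rot: [0.998, 0.071, 0.002, -0.0]
ft_force: [0.5, -0.6, 1.2]
opening: 85.3
to [547.2 238.9  42. ] tool shift cm [-0.15 -0.06  0.05] twist 0.0 ang 8.1 tilt [0.0049 0.0011]
```

```bash
python3 -m inch '[[-0.1,0,0,0],[0,0,0,0],[0,0,0,0],[0,0,0,0],[0,0,0,0],[0,0,0,0],[0,0,0,0],[0,0,0,0]]' 255;python3 -m inch '[[0,0,0,0],[0,0,-0.5,0],[0,0,-1,0],[0,0,-2,0],[0,0,-3,0],[0,0,-3,0],[0,0,-2,0],[0,0,0,0]]'
python3 - <<'E'
from h import *
K,P=cam("top"); im=ctrl.get_image("top")[:,:,::-1].copy(); cv2.imwrite("pics/t2.png",im)
print(ctrl.observe()["opening"])
# tray: far end edge and yaw from top contour, plane z=16
toward((496.2,-262),160,-0.3)
E
```

```text
t: 3.87
eef_pos: [546.5, 238.0, 40.3]
tcp_rot: [0.998, 0.07, 0.001, -0.0]
ft_force: [0.6, 0.3, 6.2]
opening: 30.5
t: 4.53
eef_pos: [547.9, 238.5, 159.6]
tcp_rot: [0.997, 0.071, 0.004, -0.001]
ft_force: [-0.1, 0.4, -0.4]
opening: 30.7
30.52865248816635
to [ 496.2 -262.   160. ] tool shift cm [-12.02  48.8   -0.39] twist 8.4 ang 8.1 tilt [0.0036 0.0008]
```

```bash
python3 -m inch '[[0,0,0,4.2],[0,0,0,4.2],[-0.5,2,-0.8,0],[-0.5,3.5,-0.8,0],[-0.5,3.8,-0.8,0],[-0.5,3.8,-0.8,0],[-0.5,3.8,-0.8,0],[-0.5,3.8,-0.8,0]]'; python3 -m inch '[[-0.5,3.8,-0.8,0],[-0.5,3.8,-0.4,0],[-0.5,3.8,0,0],[-0.5,3.8,0,0],[-0.2,3.5,0,0],[0,2,0,0],[0,0,0,0],[0,0,0,0]]'
python3 - <<'E'
from h import *
im=None
K,P=cam("wrist"); np.savez("w3.npz",K=K,P=P); im=ctrl.get_image("wrist")[:,:,::-1].copy(); cv2.imwrite("pics/w3.png",im)
toward((496.2,-262),160,-0.3)
E
```

```text
t: 5.25
eef_pos: [512.2, 29.7, 200.2]
tcp_rot: [1.0, -0.003, -0.002, -0.0]
ft_force: [1.3, 0.1, -0.5]
opening: 31.2
t: 5.92
eef_pos: [490.0, -176.0, 212.2]
tcp_rot: [1.0, -0.004, -0.002, -0.001]
ft_force: [0.4, -0.3, -1.2]
opening: 30.6
to [ 496.2 -262.   160. ] tool shift cm [0.66 8.7  5.22] twist -0.1 ang -0.4 tilt [-0.0032  0.0025]
```

View pics/w3.png

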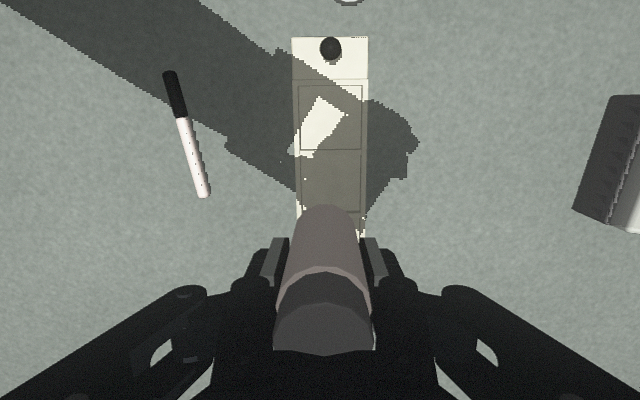

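The tall bottle is held upright by its body. The tray's post end shows corners at (292,38) and (368,38), and its divider lines sit at rows 83, 150 and 212.

Run:
```python
from h import *
d=np.load("w3.npz"); K,P=d["K"],d["P"]
q=[(292,38),(368,38),(293,81),(367,81),(300,150),(363,150),(302,212),(361,212)]
print(w(K,P,q,16).round(1)); print("post",w(K,P,[(330,48)],53))
K,P=cam("top"); print("top",w(K,P,[(339.7,249.2),(340,218.7),(470.3,220),(470,250.5)],16).round(1),w(K,P,[(347,234)],55))
im=cv2.imread("pics/w3.png")[25:240,270:390]; im=(255*(im/255.)**.6).astype(np.uint8)
tp=cv2.imread("pics/top0.png")[212:258,334:476]
a=cv2.resize(im,None,fx=2.7,fy=2.7,interpolation=cv2.INTER_CUBIC); b=cv2.resize(tp,None,fx=5.6,fy=5.6,interpolation=cv2.INTER_CUBIC)
cv2.imwrite("pics/c3a.png",a); cv2.imwrite("pics/c3b.png",b)
```

```text
[[ 460.5  -53.1   16. ]
 [ 529.5  -53.7   16. ]
 [ 460.3  -90.2   16. ]
 [ 529.5  -90.7   16. ]
 [ 465.1 -154.9   16. ]
 [ 527.3 -155.3   16. ]
 [ 465.5 -219.2   16. ]
 [ 526.7 -219.6   16. ]]
post [[494.48861996 -66.79905789  53.        ]]
top [[ 460.3  -53.2   16. ]
 [ 532.2  -53.9   16. ]
 [ 531.4 -363.8   16. ]
 [ 459.3 -360.1   16. ]] [[493.35719357 -67.70631974  55.        ]]
```

View pics/c3b.png

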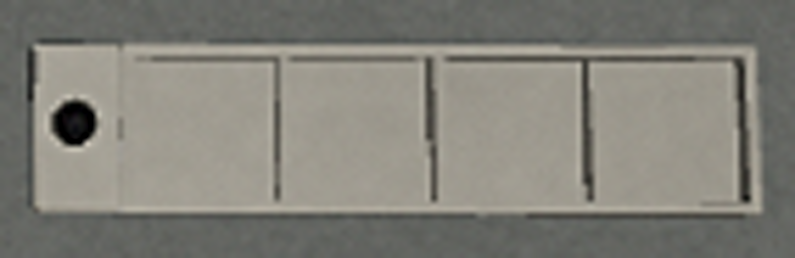

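View pics/c3a.png

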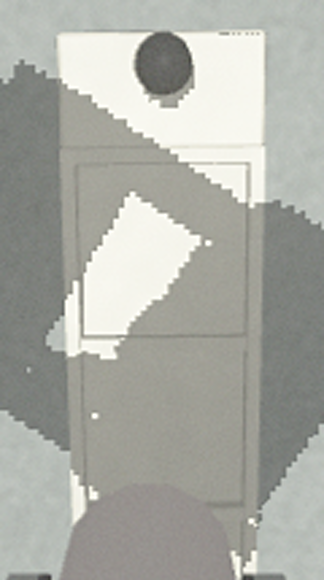

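Wrist and top agree: tray centre is near (495.3, −225) with yaw about −0.2°. Compartment centres are then y ≈ −126, −192, −258 and −324. The tall bottle goes to (495.2, −258).

```bash
python3 -m inch '[[0.2,2,1,0],[0.3,3,2,0],[0,2.2,2.5,0],[0,1,3,0],[0,0,3,0],[0,0,2.5,0],[0,0,0,0],[0,0,0,0]]'; python3 -c "
from h import *
toward((495.2,-258),35,-0.2)"
```

```text
t: 6.63
eef_pos: [494.9, -255.7, 72.6]
tcp_rot: [1.0, -0.002, -0.002, -0.002]
ft_force: [0.6, -0.4, 0.5]
opening: 30.7
to [ 495.2 -258.    35. ] tool shift cm [0.05 0.24 3.76] twist -0.0 ang -0.2 tilt [-0.0037  0.0031]
```

```bash
python3 -m inch '[[0,0.1,1.5,0],[0,0.1,1.5,0],[0,0,0.7,0],[0,0,0,0],[0,0,0,0],[0,0,0,0]]'; python3 -m inch '[[0,0,0.1,0],[0,0,0.1,0],[0,0,0,0]]';python3 -m inch '[[0,0,0.1,0],[0,0,0,0]]'; python3 -m inch '[[0,0,0.1,0],[0,0,0,0]]'
```

```text
t: 7.13
eef_pos: [496.8, -260.3, 38.9]
tcp_rot: [1.0, -0.003, 0.001, 0.001]
ft_force: [0.8, -0.5, -0.1]
opening: 30.7
t: 7.38
eef_pos: [496.0, -260.0, 35.6]
tcp_rot: [1.0, -0.003, 0.0, 0.0]
ft_force: [-0.7, 0.3, -0.6]
opening: 31.1
t: 7.55
eef_pos: [495.7, -259.9, 34.2]
tcp_rot: [1.0, -0.003, -0.0, -0.0]
ft_force: [0.8, -0.7, -0.9]
opening: 30.6
t: 7.72
eef_pos: [495.7, -259.8, 33.1]
tcp_rot: [1.0, -0.003, -0.0, -0.0]
ft_force: [0.1, -1.0, -0.7]
opening: 30.3
```

```bash
python3 -m inch '[[0,0,0.1,0],[0,0,0.1,0],[0,0,0,0]]'; python3 -m inch '[[0,0,0.1,0],[0,0,0,0]]'; python3 -m inch '[[0,0,0.1,0],[0,0,0,0]]'
```

```text
t: 7.97
eef_pos: [495.6, -259.8, 31.0]
tcp_rot: [1.0, -0.003, -0.0, -0.0]
ft_force: [-1.2, -0.6, -1.8]
opening: 31.0
t: 8.13
eef_pos: [495.7, -259.8, 30.1]
tcp_rot: [1.0, -0.003, -0.0, -0.0]
ft_force: [-0.5, 0.2, -0.9]
opening: 30.7
t: 8.3
eef_pos: [495.9, -260.0, 29.4]
tcp_rot: [1.0, -0.003, 0.0, 0.0]
ft_force: [0.1, -0.2, 0.1]
opening: 30.5
```

```bash
python3 -m inch '[[0,0,0.05,0],[0,0,0,0]]'; python3 -m inch '[[0,0,0.05,0],[0,0,0,0]]'; python3 -m inch '[[0,0,0.05,0],[0,0,0,0]]'
```

```text
t: 8.47
eef_pos: [496.0, -260.1, 29.3]
tcp_rot: [1.0, -0.003, -0.0, 0.0]
ft_force: [-1.3, 0.7, 4.2]
opening: 30.9
t: 8.63
eef_pos: [496.0, -260.1, 29.3]
tcp_rot: [1.0, -0.003, -0.0, 0.0]
ft_force: [-3.8, 1.2, 7.7]
opening: 31.1
t: 8.8
eef_pos: [496.0, -260.1, 29.2]
tcp_rot: [1.0, -0.003, -0.0, -0.0]
ft_force: [-3.2, 2.7, 12.1]
opening: 30.8
```

Contact came at TCP 29.4, which is the pick-up height minus 11 mm as expected. I'll release, retract, and go to the wide jar.

```bash
python3 -m inch '[[0,0,-0.1,0],[0,0,0,0],[0,0,0,0],[0,0,0,0],[0,0,0,0],[0,0,0,0]]' 0; python3 -m inch '[[0,0,-1,0],[0,0,-2,0],[0,0,-3,0],[0,0,-3,0],[0,0,-3,0],[0.3,-2,0,0],[0.3,-3.8,0,0],[0.3,-3.8,0,0]]'; python3 -m inch '[[0.3,-3.8,0,0],[0.3,-3.8,0,0],[0.3,-3.8,0,0],[0.3,-3.8,0,0],[0.3,-3.8,0,0],[0.3,-3.8,0,0],[0.3,-3.8,0,0],[0.3,-3.8,0,0]]'; python3 -m inch '[[0.3,-3.8,0,0],[0.3,-3.8,0,0],[0.3,-3.8,0,0],[0.3,-2,0,-4.2],[0,0,0,-4.1],[0,0,0,0],[0,0,0,0]]'; python3 -c "
from h import *
toward((537.9,304.2),32,8.07)
im=ctrl.get_image('top')[:,:,::-1]; cv2.imwrite('pics/t3.png',im)"
```

```text
t: 9.3
eef_pos: [495.7, -259.8, 28.5]
tcp_rot: [1.0, -0.003, -0.0, -0.0]
ft_force: [-0.1, -0.9, 0.5]
opening: 85.4
t: 9.97
eef_pos: [505.9, -164.0, 150.6]
tcp_rot: [1.0, -0.004, 0.001, 0.001]
ft_force: [0.4, 0.3, 0.5]
opening: 85.5
t: 10.63
eef_pos: [531.0, 141.9, 149.7]
tcp_rot: [1.0, -0.003, 0.001, -0.0]
ft_force: [0.6, -0.3, -0.1]
opening: 85.4
t: 11.22
eef_pos: [543.7, 273.9, 149.2]
tcp_rot: [0.998, 0.069, 0.0, 0.0]
ft_force: [-0.2, -0.1, -0.1]
opening: 85.6
to [537.9 304.2  32. ] tool shift cm [-0.16 -3.08 11.72] twist -0.2 ang 7.9 tilt [ 0.0002 -0.0001]
```

```bash
python3 -m inch '[[-0.1,-1.5,0,-0.2],[-0.06,-1.55,1,0],[0,0,2.5,0],[0,0,3,0],[0,0,3,0],[0,0,2,0],[0,0,0,0],[0,0,0,0]]'; python3 -c "
from h import *
toward((537.9,304.2),32,8.07)
im=ctrl.get_image('wrist')[:,:,::-1]; t=cv2.imread('pics/t3.png')[205:265,330:480]
a=np.zeros((600,640,3),np.uint8); a[:400]=im; t=cv2.resize(t,(500,200),interpolation=cv2.INTER_CUBIC); a[400:,:500]=t; cv2.imwrite('pics/w4.png',a)"
```

```text
t: 11.93
eef_pos: [537.1, 303.5, 33.1]
tcp_rot: [0.997, 0.071, -0.001, 0.0]
ft_force: [1.1, -0.3, 0.6]
opening: 85.4
to [537.9 304.2  32. ] tool shift cm [ 0.09 -0.06  0.11] twist 0.0 ang 8.1 tilt [-0.0023 -0.0007]
```

View pics/w4.png

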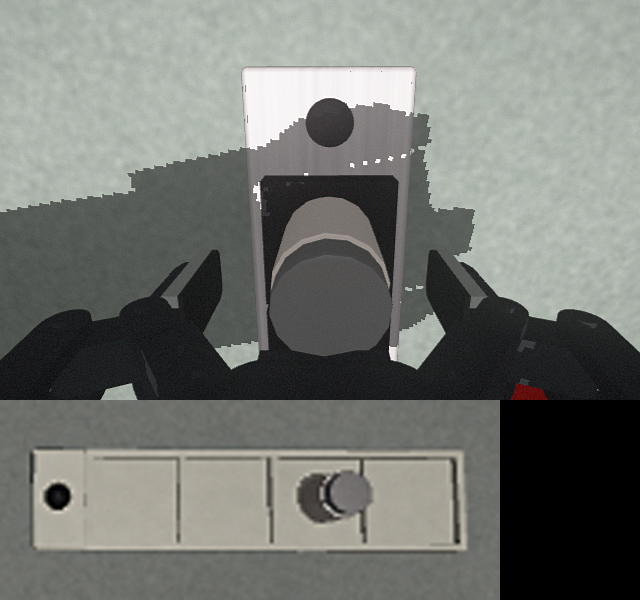

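The tall bottle stands in the third compartment (crop (320,495)), upright in perspective. The wide jar is centred between the fingers, with its cap at (330,297). Closing on it now.

```bash
python3 -m inch '[[0,0,0.1,0],[0,0,0,0],[0,0,0,0],[0,0,0,0],[0,0,0,0],[0,0,0,0],[0,0,0,0],[0,0,0,0]]' 255;python3 -m inch '[[0,0,0,0],[0,0,-0.5,0],[0,0,-1,0],[0,0,-2,0],[0,0,-3,0],[0,0,-3,0],[0,0,-3,0],[0,0,0,0]]'; python3 -c "
from h import *
toward((495,-324),100,-0.2)"
```

```text
t: 12.65
eef_pos: [539.1, 304.2, 34.5]
tcp_rot: [0.997, 0.071, 0.001, -0.0]
ft_force: [-0.6, -0.5, 5.9]
opening: 42.7
t: 13.32
eef_pos: [541.5, 305.2, 165.9]
tcp_rot: [0.997, 0.071, 0.006, -0.002]
ft_force: [0.9, 0.5, -0.2]
opening: 42.5
to [ 495 -324  100] tool shift cm [-13.65  61.63   6.28] twist 8.4 ang 8.2 tilt [0.0116 0.0041]
```

```bash
python3 -m inch '[[0,0,0,4.2],[0,0,0,4.2],[-0.3,2,0,0],[-0.3,3,0,0],[-0.3,3.8,0,0],[-0.3,3.8,0,0],[-0.3,3.8,0,0],[-0.3,3.8,0,0]]'; python3 -m inch '[[-0.3,3.8,0,0],[-0.3,3.8,0,0],[-0.3,3.8,0,0],[-0.3,3.8,0,0],[-0.3,3.8,0,0],[-0.3,3.8,0,0],[-0.3,3.8,0,0],[-0.3,3.8,0,0]]'; python3 -m inch '[[-0.3,3.8,0,0],[-0.2,3,0,0],[0,2,0,0],[0,0,0,0],[0,0,0,0],[0,0,0,0]]'; python3 -c "
from h import *
toward((495,-324),26,-0.2)"
```

```text
t: 13.98
eef_pos: [518.0, 100.4, 157.5]
tcp_rot: [1.0, -0.002, -0.001, 0.0]
ft_force: [1.2, -0.4, -0.8]
opening: 42.2
t: 14.65
eef_pos: [493.0, -203.5, 157.6]
tcp_rot: [1.0, -0.002, -0.0, -0.0]
ft_force: [0.9, 0.9, -1.7]
opening: 42.5
t: 15.15
eef_pos: [488.3, -289.0, 157.3]
tcp_rot: [1.0, -0.002, -0.0, -0.001]
ft_force: [-0.2, 0.3, -2.0]
opening: 42.2
to [ 495 -324   26] tool shift cm [ 0.7   3.51 13.13] twist -0.0 ang -0.2 tilt [-0.0009  0.0012]
```

```bash
python3 -m inch '[[0.3,1.5,0,0],[0.4,2,0.5,0],[0,0,2,0],[0,0,3,0],[0,0,3,0],[0,0,2.5,0],[0,0,1,0],[0,0,0,0]]'; python3 -m inch '[[0,0,0,0],[0,0,0.3,0],[0,0,0.2,0],[0,0,0,0],[0,0,0,0]]'; python3 -m inch '[[0,0,0.1,0],[0,0,0,0]]'; python3 -m inch '[[0,0,0.05,0],[0,0,0,0]]'
```

```text
t: 15.82
eef_pos: [494.0, -322.1, 34.8]
tcp_rot: [1.0, -0.001, -0.002, -0.002]
ft_force: [-0.4, 0.2, -2.3]
opening: 42.5
t: 16.23
eef_pos: [495.9, -325.4, 33.7]
tcp_rot: [1.0, -0.002, 0.001, 0.0]
ft_force: [-1.0, -0.2, -1.0]
opening: 42.2
t: 16.4
eef_pos: [495.6, -325.2, 32.0]
tcp_rot: [1.0, -0.002, 0.0, 0.0]
ft_force: [-0.9, 0.6, -2.3]
opening: 42.7
t: 16.57
eef_pos: [495.5, -325.0, 31.2]
tcp_rot: [1.0, -0.002, -0.0, -0.0]
ft_force: [-0.1, 0.0, -0.6]
opening: 42.7
```

```bash
python3 -m inch '[[0,0,0.2,0],[0,0,0.2,0],[0,0,0.2,0],[0,0,0,0],[0,0,0,0]]'; python3 -m inch '[[0,0,0.1,0],[0,0,0,0]]'; python3 -m inch '[[0,0,0.05,0],[0,0,0,0]]';  python3 -m inch '[[0,0,0.05,0],[0,0,0,0]]'
```

```text
t: 16.98
eef_pos: [495.3, -324.9, 24.9]
tcp_rot: [1.0, -0.002, -0.0, -0.0]
ft_force: [0.5, 0.8, -1.3]
opening: 42.6
t: 17.15
eef_pos: [495.5, -325.0, 24.2]
tcp_rot: [1.0, -0.002, -0.0, -0.0]
ft_force: [0.3, 0.2, -1.1]
opening: 42.5
t: 17.32
eef_pos: [495.5, -325.0, 23.7]
tcp_rot: [1.0, -0.002, -0.0, -0.0]
ft_force: [-0.3, 0.3, -1.7]
opening: 42.7
t: 17.48
eef_pos: [495.6, -325.1, 23.6]
tcp_rot: [1.0, -0.002, 0.0, 0.0]
ft_force: [-0.8, 0.4, 1.2]
opening: 42.5
```

```bash
python3 -m inch '[[0,0,0.05,0],[0,0,0,0]]'; python3 -m inch '[[0,0,-0.1,0],[0,0,0,0],[0,0,0,0],[0,0,0,0],[0,0,0,0],[0,0,0,0]]' 0; python3 -m inch '[[0,0,-1,0],[0,0,-2,0],[0,0,-3,0],[0,0,-3,0],[0,0,-3.5,0],[0.4,-2,0,0],[0.4,-3.8,0,0],[0.5,-3.8,0,0]]'; python3 -m inch '[[0.5,-3.8,0,0],[0.5,-3.8,0,0],[0.5,-3.8,0,0],[0.5,-3.8,0,0],[0.5,-3.8,0,0],[0.5,-3.8,0,0],[0.5,-3.8,0,0],[0.5,-3.8,0,0]]'; python3 -m inch '[[0.5,-3.8,0,0],[0.3,-3.3,0,0],[0,-2,0,0],[0,0,0,-4.2],[0,0,0,-4.1],[0,0,0,0],[0,0,0,0]]'; python3 -c "
from h import *
toward((556.4,173.5),31,8.07)
im=ctrl.get_image('top')[:,:,::-1]; cv2.imwrite('pics/t4.png',im)"
```

```text
t: 17.65
eef_pos: [495.6, -325.2, 23.5]
tcp_rot: [1.0, -0.002, -0.0, 0.0]
ft_force: [-2.3, 1.6, 4.5]
opening: 42.7
t: 18.15
eef_pos: [495.5, -325.0, 23.7]
tcp_rot: [1.0, -0.002, -0.0, -0.0]
ft_force: [0.2, 0.2, 0.4]
opening: 85.3
t: 18.82
eef_pos: [509.3, -229.2, 150.7]
tcp_rot: [1.0, -0.003, 0.001, 0.001]
ft_force: [0.1, 1.1, -0.2]
opening: 85.1
t: 19.48
eef_pos: [550.1, 76.7, 149.8]
tcp_rot: [1.0, -0.002, 0.001, 0.0]
ft_force: [0.2, -0.6, 0.6]
opening: 85.7
t: 20.07
eef_pos: [558.4, 165.8, 149.4]
tcp_rot: [0.998, 0.07, 0.0, 0.0]
ft_force: [-0.4, 0.2, 0.6]
opening: 85.8
to [556.4 173.5  31. ] tool shift cm [-0.1  -0.79 11.84] twist -0.1 ang 8.0 tilt [0.0006 0.    ]
```

```bash
python3 -m inch '[[-0.1,-0.8,0.8,0],[0,0,2,0],[0,0,3,0],[0,0,3,0],[0,0,2.5,0],[0,0,0.5,0],[0,0,0,0],[0,0,0,0]]'; python3 -c "
from h import *
toward((556.4,173.5),31,8.07)
im=ctrl.get_image('wrist')[:,:,::-1]; t=cv2.imread('pics/t4.png')[205:265,330:480]
a=np.zeros((600,640,3),np.uint8); a[:400]=im; t=cv2.resize(t,(500,200),interpolation=cv2.INTER_CUBIC); a[400:,:500]=t; cv2.imwrite('pics/w5.png',a)"
```

```text
t: 20.78
eef_pos: [556.8, 173.6, 31.6]
tcp_rot: [0.998, 0.07, 0.001, -0.0]
ft_force: [-0.2, -0.2, 0.1]
opening: 85.3
to [556.4 173.5  31. ] tool shift cm [-0.05  0.01  0.06] twist -0.0 ang 8.1 tilt [0.001  0.0002]
```

View pics/w5.png

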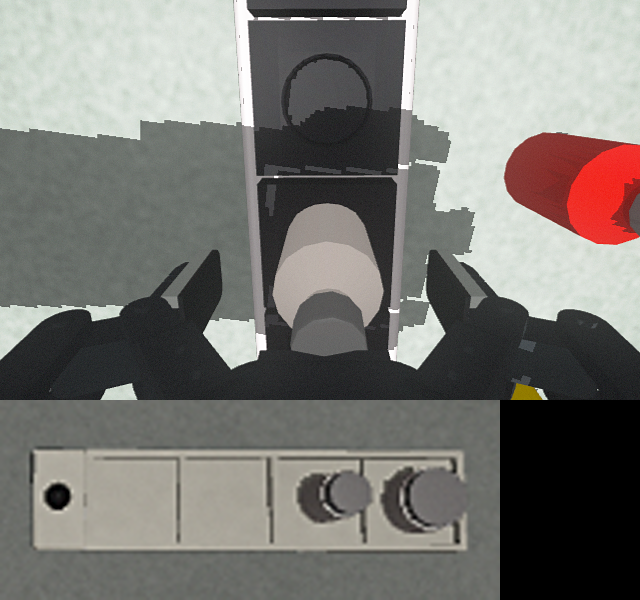

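Tall and wide both stand in compartments 3 and 4 (crop x ≈ 320 and 408). The white necked bottle at (329,280) is centred between the fingers. The red look-alike is at the right, clear of the gripper.

```bash
python3 -m inch '[[0,0,0,0],[0,0,0,0],[0,0,0,0],[0,0,0,0],[0,0,0,0],[0,0,0,0],[0,0,0,0],[0,0,0,0]]' 255;python3 -m inch '[[0,0,0,0],[0,0,-0.5,0],[0,0,-1,0],[0,0,-2,0],[0,0,-3,0],[0,0,-3,0],[0,0,-2.5,0],[0,0,0,0]]'; python3 -c "
from h import *
toward((495.4,-192),20,-0.2)"
```

```text
t: 21.5
eef_pos: [557.2, 173.6, 32.1]
tcp_rot: [0.998, 0.07, 0.001, -0.0]
ft_force: [-0.5, 0.2, 6.4]
opening: 38.6
t: 22.17
eef_pos: [559.5, 174.0, 157.6]
tcp_rot: [0.997, 0.071, 0.005, -0.0]
ft_force: [0.5, 0.4, -0.1]
opening: 38.5
to [ 495.4 -192.    20. ] tool shift cm [-11.64  35.33  13.65] twist 8.3 ang 8.1 tilt [0.0102 0.0011]
```

```bash
python3 -m inch '[[0,0,0,4.2],[0,0,0,4.1],[-0.6,2,0,0],[-0.6,3,0,0],[-0.6,3.6,0,0],[-0.6,3.6,0,0],[-0.6,3.6,0,0],[-0.6,3.6,0,0]]'; python3 -m inch '[[-0.6,3.6,0,0],[-0.6,3.6,0,0],[-0.6,3.6,0,0],[-0.6,3.6,0,0],[0,2.2,0,0],[0,0,0,0],[0,0,0,0],[0,0,0,0]]';  python3 -c "
from h import *
toward((495.4,-192),22,-0.2)"
```

```text
t: 22.83
eef_pos: [518.0, -21.5, 150.2]
tcp_rot: [1.0, -0.002, -0.001, -0.0]
ft_force: [1.1, 0.3, -0.7]
opening: 38.7
t: 23.5
eef_pos: [494.3, -185.4, 150.1]
tcp_rot: [1.0, -0.002, -0.001, -0.001]
ft_force: [0.3, -0.0, -1.4]
opening: 38.9
to [ 495.4 -192.    22. ] tool shift cm [ 0.13  0.68 12.81] twist -0.0 ang -0.2 tilt [-0.0015  0.0013]
```

```bash
python3 -m inch '[[0.1,0.7,0.5,0],[0,0,2,0],[0,0,3,0],[0,0,3,0],[0,0,2.5,0],[0,0,1,0],[0,0,0,0],[0,0,0,0]]'; python3 -m inch '[[0,0,0.2,0],[0,0,0.2,0],[0,0,0,0],[0,0,0,0],[0,0,0,0]]'; python3 -m inch '[[0,0,0.1,0],[0,0,0,0]]'
```

```text
t: 24.17
eef_pos: [496.1, -192.9, 31.0]
tcp_rot: [1.0, -0.001, -0.0, -0.0]
ft_force: [1.2, 0.6, -1.2]
opening: 38.3
t: 24.58
eef_pos: [496.2, -193.5, 27.4]
tcp_rot: [1.0, -0.002, 0.0, 0.0]
ft_force: [-0.6, -0.0, -1.4]
opening: 38.5
t: 24.75
eef_pos: [495.9, -193.3, 25.9]
tcp_rot: [1.0, -0.002, 0.0, 0.0]
ft_force: [-0.5, 0.1, -0.6]
opening: 38.7
```

```bash
python3 -m inch '[[0,0,0.2,0],[0,0,0.15,0],[0,0,0,0],[0,0,0,0],[0,0,0,0]]'; python3 -m inch '[[0,0,0.05,0],[0,0,0,0]]'; python3 -m inch '[[0,0,0.05,0],[0,0,0,0]]'; python3 -m inch '[[0,0,0.05,0],[0,0,0,0]]'
```

```text
t: 25.17
eef_pos: [495.8, -193.3, 22.2]
tcp_rot: [1.0, -0.002, -0.0, -0.0]
ft_force: [0.3, -0.3, -1.7]
opening: 38.2
t: 25.33
eef_pos: [495.9, -193.3, 21.8]
tcp_rot: [1.0, -0.002, 0.0, 0.0]
ft_force: [-0.1, 0.2, -1.5]
opening: 39.0
t: 25.5
eef_pos: [495.8, -193.3, 21.2]
tcp_rot: [1.0, -0.002, -0.0, -0.0]
ft_force: [-0.1, -0.4, -0.9]
opening: 38.7
t: 25.67
eef_pos: [495.9, -193.3, 21.1]
tcp_rot: [1.0, -0.002, -0.0, 0.0]
ft_force: [-1.2, 0.4, 1.8]
opening: 38.7
```

```bash
python3 -m inch '[[0,0,0.05,0],[0,0,0,0]]'; python3 -m inch '[[0,0,-0.1,0],[0,0,0,0],[0,0,0,0],[0,0,0,0],[0,0,0,0],[0,0,0,0]]' 0; python3 -m inch '[[0,0,-1,0],[0,0,-2,0],[0,0,-3,0],[0,0,-3,0],[0,0,-3.5,0],[0.8,-2,0,0],[0.8,-3.6,0,0],[0.8,-3.6,0,0]]'; python3 -m inch '[[0.8,-3.6,0,0],[0.8,-3.6,0,0],[0.8,-3.6,0,0],[0.8,-3.6,0,0],[0.8,-3.6,0,0],[0.6,-3,0,0],[0,0,0,-4.2],[0,0,0,-4.1]]'; python3 -m inch '[[0,0,0,0],[0,0,0,0]]'; python3 -c "
from h import *
toward((565.7,108.2),34,8.07)
im=ctrl.get_image('top')[:,:,::-1]; cv2.imwrite('pics/t5.png',im)"
```

```text
t: 25.83
eef_pos: [495.9, -193.3, 21.1]
tcp_rot: [1.0, -0.002, -0.0, -0.0]
ft_force: [-3.1, 0.9, 7.3]
opening: 38.7
t: 26.33
eef_pos: [495.8, -193.3, 21.2]
tcp_rot: [1.0, -0.002, -0.0, -0.0]
ft_force: [-0.2, -0.7, -0.4]
opening: 85.2
t: 27.0
eef_pos: [521.0, -101.3, 148.3]
tcp_rot: [1.0, -0.003, 0.001, 0.001]
ft_force: [0.3, -0.0, -0.7]
opening: 85.2
t: 27.67
eef_pos: [567.1, 110.4, 147.0]
tcp_rot: [0.997, 0.074, 0.0, 0.0]
ft_force: [0.1, -0.8, -0.0]
opening: 85.5
t: 27.83
eef_pos: [567.0, 108.5, 146.8]
tcp_rot: [0.998, 0.07, 0.0, 0.0]
ft_force: [0.3, -0.2, -0.3]
opening: 85.3
to [565.7 108.2  34. ] tool shift cm [-1.400e-01  1.000e-02  1.128e+01] twist -0.1 ang 8.0 tilt [0.0005 0.    ]
```

```bash
python3 -m inch '[[-0.1,0,0.8,0],[0,0,2,0],[0,0,3,0],[0,0,3,0],[0,0,2,0],[0,0,0.4,0],[0,0,0,0],[0,0,0,0]]'; python3 -c "
from h import *
toward((565.7,108.2),34,8.07)
im=ctrl.get_image('wrist')[:,:,::-1]; t=cv2.imread('pics/t5.png')[205:265,330:480]
a=np.zeros((600,640,3),np.uint8); a[:400]=im; t=cv2.resize(t,(500,200),interpolation=cv2.INTER_CUBIC); a[400:,:500]=t; cv2.imwrite('pics/w6.png',a)"
```

```text
t: 28.55
eef_pos: [566.7, 108.1, 35.1]
tcp_rot: [0.998, 0.07, 0.001, 0.0]
ft_force: [0.6, 0.4, 0.5]
opening: 85.5
to [565.7 108.2  34. ] tool shift cm [-0.09 -0.03  0.11] twist -0.0 ang 8.0 tilt [ 0.0011 -0.    ]
```

View pics/w6.png

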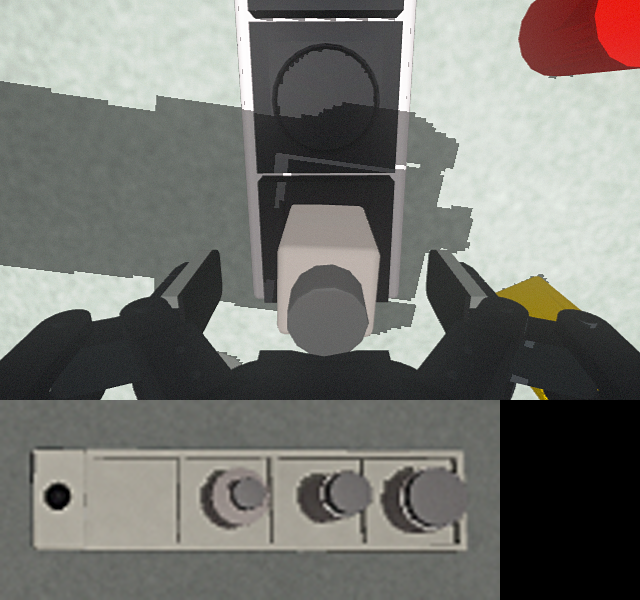

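The necked bottle stands in compartment 2. The white square bottle at (328,285) is between the fingers, and the yellow one at (540,300) is outside them.

```bash
python3 -m inch '[[0,0,0,0],[0,0,0,0],[0,0,0,0],[0,0,0,0],[0,0,0,0],[0,0,0,0],[0,0,0,0],[0,0,0,0]]' 255;python3 -m inch '[[0,0,0,0],[0,0,-0.5,0],[0,0,-1,0],[0,0,-2,0],[0,0,-3,0],[0,0,-3,0],[0,0,-2.5,0],[0,0,0,0]]'; python3 -m inch '[[0,0,0,4.2],[0,0,0,4.1],[-1,2,0,0],[-1,3,0,0],[-1,3.6,0,0],[-1,3.6,0,0],[-1,3.6,0,0],[-1,3.6,0,0]]'; python3 -m inch '[[-1,2.5,0,0],[0,1,0,0],[0,0,0,0],[0,0,0,0],[0,0,0,0]]';  python3 -c "
from h import *
toward((495.6,-126),24,-0.2)"
```

```text
t: 29.27
eef_pos: [566.8, 108.4, 35.2]
tcp_rot: [0.998, 0.071, 0.001, 0.0]
ft_force: [-0.2, 0.3, 5.5]
opening: 35.1
t: 29.93
eef_pos: [569.1, 108.4, 161.0]
tcp_rot: [0.997, 0.071, 0.005, 0.0]
ft_force: [0.1, -0.8, -0.1]
opening: 34.9
t: 30.6
eef_pos: [503.6, -86.4, 153.6]
tcp_rot: [1.0, -0.002, -0.001, -0.0]
ft_force: [1.2, -0.3, -0.7]
opening: 35.3
t: 31.02
eef_pos: [495.2, -119.2, 153.9]
tcp_rot: [1.0, -0.001, -0.0, -0.0]
ft_force: [0.4, -0.8, -0.9]
opening: 35.5
to [ 495.6 -126.    24. ] tool shift cm [ 0.06  0.69 12.99] twist 0.0 ang -0.2 tilt [-0.0008  0.0008]
```

```bash
python3 -m inch '[[0,0.7,0.5,0],[0,0,2,0],[0,0,3,0],[0,0,3,0],[0,0,2.5,0],[0,0,1,0],[0,0,0,0],[0,0,0,0]]'; python3 -m inch '[[0,0,0.2,0],[0,0,0.2,0],[0,0,0,0],[0,0,0,0],[0,0,0,0]]'; python3 -m inch '[[0,0,0.1,0],[0,0,0,0]]'
```

```text
t: 31.68
eef_pos: [495.5, -127.1, 34.5]
tcp_rot: [1.0, -0.001, -0.0, -0.0]
ft_force: [0.5, 0.4, -1.1]
opening: 35.4
t: 32.1
eef_pos: [495.5, -127.6, 30.9]
tcp_rot: [1.0, -0.002, 0.001, 0.0]
ft_force: [-0.2, 0.8, -0.4]
opening: 35.6
t: 32.27
eef_pos: [495.1, -127.5, 29.4]
tcp_rot: [1.0, -0.002, 0.0, 0.0]
ft_force: [-0.4, -0.1, -0.8]
opening: 35.5
```

```bash
python3 -m inch '[[0,0,0.2,0],[0,0,0.15,0],[0,0,0,0],[0,0,0,0],[0,0,0,0]]'; python3 -m inch '[[0,0,0.05,0],[0,0,0,0]]'; python3 -m inch '[[0,0,0.05,0],[0,0,0,0]]'; python3 -m inch '[[0,0,0.05,0],[0,0,0,0]]'
```

```text
t: 32.68
eef_pos: [495.1, -127.4, 25.7]
tcp_rot: [1.0, -0.002, -0.0, -0.0]
ft_force: [-0.6, 0.7, -0.5]
opening: 35.2
t: 32.85
eef_pos: [495.1, -127.4, 25.3]
tcp_rot: [1.0, -0.002, -0.0, -0.0]
ft_force: [-0.1, -0.5, -0.8]
opening: 35.3
t: 33.02
eef_pos: [495.1, -127.4, 24.8]
tcp_rot: [1.0, -0.002, -0.0, -0.0]
ft_force: [-0.7, -0.4, -0.4]
opening: 35.5
t: 33.18
eef_pos: [495.1, -127.4, 24.2]
tcp_rot: [1.0, -0.002, -0.0, -0.0]
ft_force: [0.4, -0.5, 0.0]
opening: 35.2
```

Expected contact is about 24.2. I'll press lightly to confirm, then release, retreat and check.

```bash
python3 -m inch '[[0,0,0.05,0],[0,0,0,0]]'; python3 -m inch '[[0,0,0.05,0],[0,0,0,0]]'; python3 -m inch '[[0,0,-0.1,0],[0,0,0,0],[0,0,0,0],[0,0,0,0],[0,0,0,0],[0,0,0,0]]' 0; python3 -m inch '[[0,0,-1,0],[0,0,-2,0],[0,0,-3,0],[0,0,-3,0],[0,0,-3.5,0],[0,0,-3,0],[0,-3,0,0],[0,-3.5,0,0]]'; python3 -m inch '[[0,-3.5,0,0],[0,-3.5,0,0],[0,0,0,0],[0,0,0,0],[0,0,0,0]]'; python3 -c "
from h import *
a=ctrl.get_image('top')[200:270,325:485,::-1]; b=ctrl.get_image('scene')[160:290,180:320,::-1]
a=cv2.resize(a,(640,280),interpolation=cv2.INTER_CUBIC); b=cv2.resize(b,(344,320),interpolation=cv2.INTER_CUBIC)
o=np.zeros((600,640,3),np.uint8); o[:280]=a; o[280:,:344]=b; cv2.imwrite('pics/f.png',o)"
```

```text
t: 33.35
eef_pos: [495.2, -127.4, 24.2]
tcp_rot: [1.0, -0.002, -0.0, -0.0]
ft_force: [-1.9, 1.1, 3.9]
opening: 35.4
t: 33.52
eef_pos: [495.2, -127.4, 24.2]
tcp_rot: [1.0, -0.002, -0.0, -0.0]
ft_force: [-4.2, 1.0, 9.2]
opening: 35.3
t: 34.02
eef_pos: [495.1, -127.4, 24.2]
tcp_rot: [1.0, -0.002, -0.0, -0.0]
ft_force: [0.1, 0.4, 0.2]
opening: 85.5
t: 34.68
eef_pos: [497.2, -63.6, 183.3]
tcp_rot: [1.0, -0.004, 0.003, 0.001]
ft_force: [-0.2, 0.0, -0.2]
opening: 85.6
t: 35.1
eef_pos: [495.8, 7.4, 179.8]
tcp_rot: [1.0, -0.002, 0.0, 0.0]
ft_force: [-0.5, 0.4, -0.2]
opening: 85.4
```

View pics/f.png

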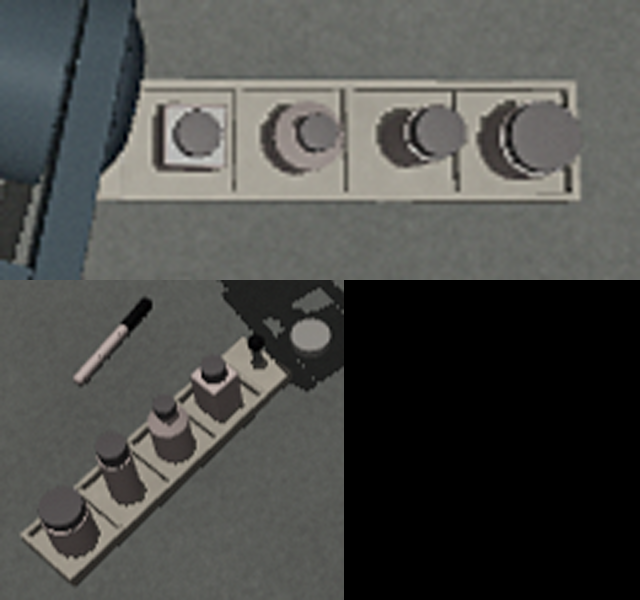

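All four stand upright, one per compartment. From the post they run square, necked, tall, wide, and the gripper is clear of everything. Handing in.

```bash
python3 -c "
from workcell import ctrl
print(ctrl.job_done())"
```

```text
the job is handed in; nothing more can be done
None
```

All four samples are in the tray, one per compartment and in reverse order, and the job was handed in at about 35 s of the 115 s allowed. The carrier held wide, tall, necked, square from its post. The tray now holds square, necked, tall, wide from its post.

- **Placing:** I lowered each sample until it touched the floor before letting go. Contact came 11 mm below the pick-up height each time, as the two floor heights predict, with at most about 12 N at the wrist.
- **Last pictures:** the final top and scene views show all four standing upright and flat, with the gripper empty and clear of them. I did not check the yellow and red look-alikes again at the end, but nothing touched them while I worked.
- **Disagreement:** the top and wrist cameras differed by about 3–4 mm along the carrier row. I used a position between them, and it stayed well inside the compartment clearance.

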